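Change over the jeweller's two fume booths

TASK

Two small fume booths with sliding sashes stand on the jeweller's bench and share one extractor. First lower the sash of the booth with the white pot in it until it is fully shut, then raise the sash of the booth with the flat soldering block in it until it is fully open, and leave both sashes there. Leave the pot and the block where they stand.

Things in the scene. Friction and masses are not known exactly. Their poses are not given: they have to be found in the camera images.
- pot_booth_handle (a point): centre of the wooden pull bar on the sash of the booth holding the pot. Bar 16 mm thick (x), 136 long (y), 20 tall, on a post near each end, 35 mm free below it, then the sash's top rail. Site x points out of the booth's front, z up. Bar centre 225 mm high with the sash fully shut, 340 fully up (end stops); starts 60 to 115 mm up. Counterbalanced: moves at 3 to 5 N, stays where left.
- brick_booth_handle (a point): the same pull bar on the identical booth holding the block; starts 0 to 45 mm above shut. Booths: fixed grey boxes 230 mm wide (y), 200 deep, 180 high, clear roof, yaw within 0.3 rad; the clear sash slides straight up and down in two 192 mm high guide channels at the +x front (away from the robot), 112 mm ahead of the booth's centre. Bar centre 225 mm high shut, 340 fully up.
- pot: round open white ceramic pot with two small side loops, 84 mm across the rim, 75 mm high, standing inside one booth on its 12 mm thick floor; origin at the centre of its underside.
- brick: flat off-white soldering block, 75 x 110 x 30 mm, lying inside the other booth on its 12 mm thick floor; origin at the centre of its underside.

How it is judged (in metres and radians):
On the way, in this order (a step that is already met when the one before it is completed fails the run):
1. the sash of the booth with the pot is fully shut (height (world z) of pot_booth_handle below 0.237 m), for 0.2 s.
2. the sash of the booth with the soldering block is fully up (height (world z) of brick_booth_handle above 0.326 m), for 0.2 s.
At the end, for the whole second after the job is handed in: The pot booth's sash is shut to within 12 mm and the block booth's sash is up to within 14 mm of its stop, and the pot and the block are within 20 mm of where they started (height (world z) of pot_booth_handle below 0.237 m and height (world z) of brick_booth_handle above 0.326 m and distance of each of pot, brick from where it was at the start of the episode below 0.02 m); the robot touches nothing.
It fails at once if the pot or the soldering block is shifted by more than 20 mm (distance of any of pot, brick from where it was at the start of the episode above 0.02 m).
It also fails if it takes over 51 s, if anything falls off the work surface, if the arm or the gripper's body presses on something with over 40 N, if the wrist force passes 120 N, or if a joint passes its speed limit or range.

ROBOT

A 7-joint arm with a two-finger parallel gripper is mounted at the origin on the work surface. World frame = base frame: x ahead of the robot, y to its left, z up, the work surface at z = 0. Lengths are in mm, angles in rad, forces in N, time in s.
With the tool pointing down it reaches from about 425 to 875 mm from the base axis. Payload 4.7 kg.
Tool frame: the origin (TCP) lies midway between the tips of the shut fingers; the grasp point (between the pads) lies 19 mm behind it; z points along the fingers, y is the line along which they close (so a half turn about z gives the same grasp; the last joint's range is limited). The gripper opens to 85 mm and grips with 20 to 120 N. Pads are 22 mm wide; open, the fingers measure 114 mm over their backs; the gripper's body (76 mm by 85 mm) begins 54 mm behind the grasp point. The pads swing forward as they close: fully open they stand 13 mm farther back than shut.
Start: joints at [-1.218, 0.321, -0.07, 1.45, 0.023, 1.371, -0.057], TCP at [216.058, 613.061, 231.349] pointing down, gripper open.
Joint ranges: [-2.86, 2.86], [-0.3, 2.09], [-1.38, 1.24], [0.06, 2.45], [-1.56, 4.7], [0.09, 2.05], [-2.69, 2.69]. Speed limits (rad/s): [2.57, 2.57, 3.14, 3.14, 3.14, 3.14, 3.14].

INTERFACE

Orientations are given as a rotation vector (axis times angle).
In Python, from plant import status, get_image, camera_info, ticket, models gives the robot as it stands.
- The arm moves only by the tool servo_tool, never from a script. Its argument "series" is a list that holds one entry, the list of rows, each a list of 7 numbers: the finger opening in cm, from 0 to 8.54, then the shift along the tool's x, y, z in cm, then the turn, a rotation vector about the tool's x, y, z in units of 6 degrees (1.0 is 6 degrees). A call has 1 to 20 rows; each row is the pose to reach, as a shift and turn from the pose commanded when the call began, along the tool's axes at that moment; what a row does not reach only later rows make up. A row lasts 1/12 s, in which the tool goes at most 41.7 mm and 7.16 degrees, less where a joint would pass 70% of its speed; a pose out of reach is approached as far as the arm can. A call with a gripper value outside its range is refused whole. The fingers move at their own pace and stop on an object; "force" is the grip in N (left out, the last holds). Time passes only in rows, so rows that repeat a pose let the fingers close. It gives the time, the measured TCP pose, the force, the opening and the grip force at its end, in the units of the state.
- status.read_state(): the state, without advancing time (a new reading comes with each control period).
- get_image(name): name is "scene" or "top" or "wrist"; returns the picture (384x512x3 uint8, blue, green, red); there is no depth.
- camera_info(name): a dict with "K" (3x3 intrinsics, pixels), "R" (3x3) and "t" (3): a world point X has camera coordinates R X + t. Camera axes: x right, y down, z forward; pixel columns grow to the right and rows downward; lengths in mm; the calibration is good to about 2 mm. A picture is of the moment at which its call begins: read the wrist's pose just before it. camera_info takes no time and is no camera call; for the wrist camera it gives the pose at the moment of the call.
- ticket.job_done(): hands the job in; it is judged then, once.
Trained networks look in the newest picture that a camera, given by its name, has taken for a name from the list of things; names that differ only in an ending like _2 or _b are one class to them, and where a whole thing is asked for, a point or a joint stands for the part that bears it (a point fixed in the world has none). Each returns a list of dicts, best first, with "confidence" (0 to 1); they miss things now and then, are a little off and sometimes report something else, mostly with a low value. They report only what shows in the picture. A call takes as long as a camera call.
- models.boxes_of(thing, camera): "centre" ([x, y, z] in mm, in world coordinates, good to about 4 mm: the middle of the surface that is visible of it).
- models.tip_of(thing, camera): "centre" ([x, y, z] in mm, in world coordinates, good to about 4 mm: a listed point, or the origin of a listed thing).
The state is a dict: "time_s": time; "q": joint angles; "qvel": joint speeds; "joint_efforts": joint torques, N m; "tcp_pos": TCP position; "orientation": TCP orientation; "wrist_force": force on the tool from outside, world axes, zero at the start; "moment": the same for the moment, N m; "finger_gap": finger opening in mm; "grip_force": force on a finger pad.
Only numpy, scipy, OpenCV 4.12 (cv2) and the standard library are available. Lean on these libraries where they do the work, as an engineer would, in place of code of your own. Each camera call takes 0.05 s, during which the arm holds its last target. There are 200 camera calls.

## Working session

There is one attempt and no reset: what is moved stays moved. The work goes in short steps, Python scripts to look and compute and a tool call to move; the robot and the scene stay as the last step left them, time stands still between calls to the robot, and variables do not carry over. Pictures are saved under pics/ and viewed, at most 10 in all, crops included, and the job is handed in when it is done.

Besides the shell and the picture viewer there is one more tool, called after "Request:" as a command line: name --argument value ..., lists and objects as JSON in quotes. servo_tool: Moves the arm, as the interface text tells. Its arguments: {"type":"object","properties":{"series":{"type":"array","items":{"type":"array","items":{"type":"array","items":{"type":"number"}}}},"force":{"type":"number"}},"required":["series"]}

```bash
mkdir -p pics
cat > h.py <<'E'
import numpy as np, cv2
from plant import status, get_image, camera_info, ticket, models
from scipy.spatial.transform import Rotation as R
def st():
    s=status.read_state(); print('t',s['time_s'],'tcp',np.round(s['tcp_pos'],1),'rv',np.round(s['orientation'],3),'F',np.round(s['wrist_force'],1),'gap',round(s['finger_gap'],1)); print('q',np.round(s['q'],2)); return s
E
python3 - <<'E'
from h import *
s=st(); print(R.from_rotvec(s['orientation']).as_matrix().round(2))
for c in ['scene','top']:
    im=get_image(c); cv2.imwrite(f'pics/{c}0.png',im)
    i=camera_info(c); print(c,(-np.array(i['R']).T@i['t']).round(0))
    for n in ['pot_booth_handle','brick_booth_handle','pot','brick']:
        print(n,[(np.round(d['centre'],0),round(d['confidence'],2)) for d in models.tip_of(n,c)][:3])
E
```

```text
t 0.0 tcp [215.9 612.5 230.2] rv [-5.300e-01 -3.096e+00  3.000e-03] F [-0.6 -0.4  0.9] gap 85.4
q [-1.22  0.32 -0.07  1.45  0.02  1.37 -0.06]
[[-0.94  0.33 -0.  ]
 [ 0.33  0.94 -0.  ]
 [-0.   -0.   -1.  ]]
scene [ 527.  334. 1226.]
pot_booth_handle [(array([ 576., -236.,  304.]), 0.78)]
brick_booth_handle [(array([591., 204., 238.]), 0.94)]
pot [(array([ 573., -235.,  305.]), 0.71)]
brick []
top [ 427.   10. 1198.]
pot_booth_handle [(array([ 574., -232.,  305.]), 0.74)]
brick_booth_handle [(array([590., 204., 238.]), 0.76)]
pot []
brick []
```

View images.

View pics/scene0.png

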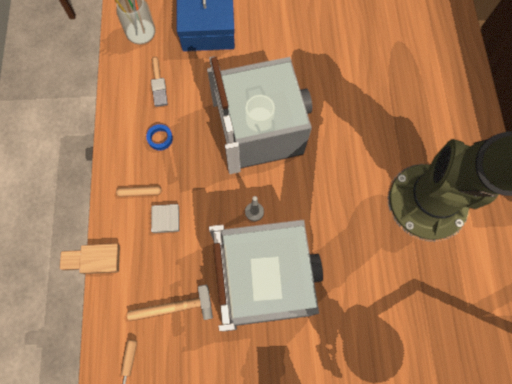

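View pics/top0.png

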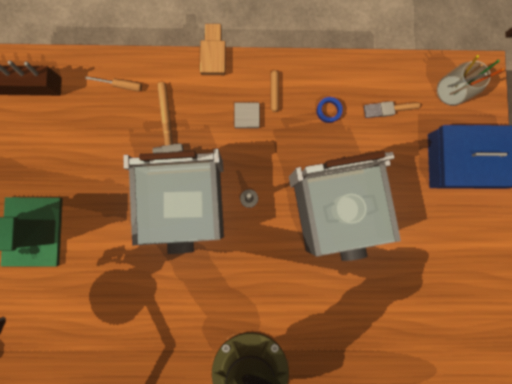

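The scene view shows the pot in the booth at about (262,110), and the block in the booth at about (265,275). In the top view the pot is in the right-hand booth (350,207) and the block in the left-hand one (182,203). The brown bars are at (360,160) and (175,155). I'll measure their yaw by triangulating the bars.

Run:
```python
from h import *
H={'pot':np.array([575,-234,304.]),'brick':np.array([590.5,204,238.])}
tiles=[]
for c in ['scene','top']:
    im=cv2.imread(f'pics/{c}0.png'); i=camera_info(c); K,Rr,t=[np.array(i[k],float) for k in 'KRt']
    for n,X in H.items():
        def px(X): p=K@(Rr@X+t.ravel()); return p[:2]/p[2]
        u=px(X); x,y=(u-[50,37]).astype(int).clip(0); cr=im[y:y+75,x:x+100]
        cr=cv2.resize(cr,(400,300),interpolation=cv2.INTER_CUBIC)
        p0=((u-[x,y])*4).astype(int); cv2.circle(cr,tuple(int(v) for v in p0),3,(0,255,0),1)
        print(c,n,u.round(1),'origin',x,y)
        for yaw in (-.1,0,.1,.2,.3):
            e=[px(X+sg*68*np.array([-np.sin(yaw),np.cos(yaw),0])) for sg in(-1,1)]; print(yaw,np.round(e,0).tolist())
        tiles.append(cr)
cv2.imwrite('pics/crops.png',np.vstack([np.hstack(tiles[:2]),np.hstack(tiles[2:])]))
```

```text
scene pot [218.6  81.8] origin 168 44
-0.1 [[221.0, 57.0], [217.0, 107.0]]
0 [[218.0, 57.0], [219.0, 107.0]]
0.1 [[215.0, 57.0], [222.0, 107.0]]
0.2 [[212.0, 58.0], [225.0, 107.0]]
0.3 [[210.0, 59.0], [228.0, 106.0]]
scene brick [219.4 272.1] origin 169 235
-0.1 [[222.0, 242.0], [217.0, 304.0]]
0 [[218.0, 242.0], [220.0, 304.0]]
0.1 [[215.0, 242.0], [223.0, 303.0]]
0.2 [[213.0, 243.0], [227.0, 303.0]]
0.3 [[210.0, 243.0], [230.0, 302.0]]
top pot [354.6 157.8] origin 304 120
-0.1 [[384.0, 161.0], [325.0, 155.0]]
0 [[384.0, 158.0], [325.0, 158.0]]
0.1 [[384.0, 155.0], [325.0, 161.0]]
0.2 [[383.0, 152.0], [326.0, 163.0]]
0.3 [[383.0, 149.0], [326.0, 166.0]]
top brick [167.3 154.6] origin 117 117
-0.1 [[195.0, 158.0], [139.0, 152.0]]
0 [[195.0, 155.0], [139.0, 154.0]]
0.1 [[195.0, 152.0], [139.0, 157.0]]
0.2 [[195.0, 149.0], [139.0, 160.0]]
0.3 [[194.0, 147.0], [140.0, 163.0]]
```

View pics/crops.png

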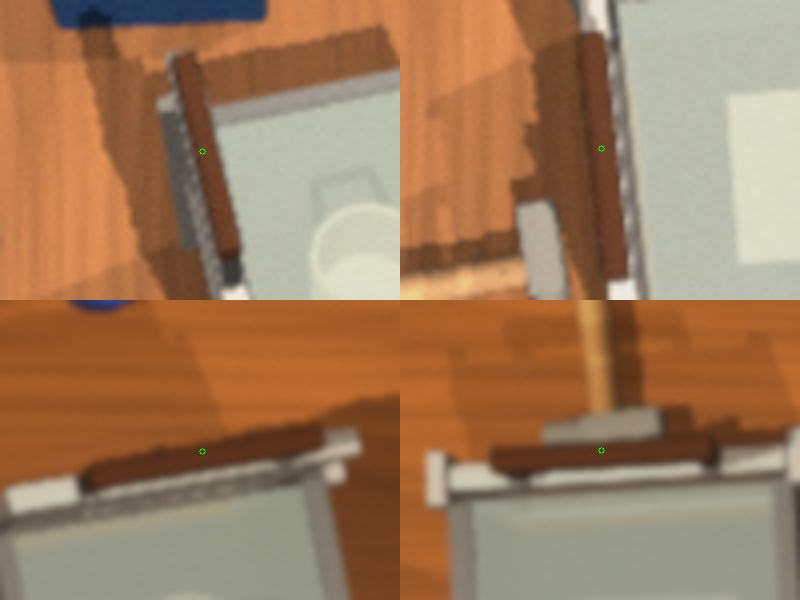

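The pot bar's yaw is about 0.175 rad and the block bar's about 0.06. The networks' centres lie on the bars in both views, within about 3 mm.

```bash
cat >> h.py <<'E'
def rel(p,head=None):
    s=st(); M=R.from_rotvec(s['orientation']).as_matrix()
    d=M.T@(np.array(p,float)-s['tcp_pos'])/10
    o=[d.round(2).tolist()]
    if head is not None:
        y=np.array([np.cos(head),np.sin(head),0]); z=np.array([0,0,-1.]); T=np.c_[np.cross(y,z),y,z]
        o.append((np.degrees(R.from_matrix(M.T@T).as_rotvec())/6).round(2).tolist())
    print(o)
E
python3 - <<'E'
from h import *
rel([216,613,390]); rel([470,260,390]); rel([573,-234,390],.175)
E
```

```text
t 0.5 tcp [216.  613.  231.3] rv [ 0.53   3.097 -0.   ] F [-0.6  0.7 -0.5] gap 85.4
q [-1.22  0.32 -0.07  1.45  0.02  1.37 -0.06]
[[0.0, -0.0, -15.87]]
t 0.5 tcp [216.  613.  231.3] rv [ 0.53   3.097 -0.   ] F [-0.6  0.7 -0.5] gap 85.4
q [-1.22  0.32 -0.07  1.45  0.02  1.37 -0.06]
[[-35.69, -24.86, -15.87]]
t 0.5 tcp [216.  613.  231.3] rv [ 0.53   3.097 -0.   ] F [-0.6  0.7 -0.5] gap 85.4
q [-1.22  0.32 -0.07  1.45  0.02  1.37 -0.06]
[[-61.82, -68.03, -15.87], [0.0, 0.0, 10.09]]
```

Request:
servo_tool --series '[[[8.5,0,0,-16,0,0,0],[8.5,0,0,-16,0,0,0],[8.5,0,0,-16,0,0,0],[8.5,0,0,-16,0,0,0],[8.5,-35.7,-24.9,-16,0,0,5],[8.5,-35.7,-24.9,-16,0,0,5],[8.5,-35.7,-24.9,-16,0,0,5],[8.5,-35.7,-24.9,-16,0,0,5],[8.5,-35.7,-24.9,-16,0,0,5],[8.5,-35.7,-24.9,-16,0,0,5],[8.5,-35.7,-24.9,-16,0,0,5],[8.5,-35.7,-24.9,-16,0,0,5],[8.5,-35.7,-24.9,-16,0,0,5],[8.5,-35.7,-24.9,-16,0,0,5],[8.5,-35.7,-24.9,-16,0,0,5],[8.5,-61.8,-68,-16,0,0,10.1],[8.5,-61.8,-68,-16,0,0,10.1],[8.5,-61.8,-68,-16,0,0,10.1],[8.5,-61.8,-68,-16,0,0,10.1],[8.5,-61.8,-68,-16,0,0,10.1]]]'

```text
time_s: 2.17
tcp_pos: [512.5, 53.5, 391.7]
orientation: [2.026, 2.401, 0.002]
wrist_force: [1.4, 0.7, 0.0]
finger_gap: 85.0
grip_force: 0.0
```

Run:
```python
from h import *
rel([573,-234,390],.175)
```

```text
t 2.1667 tcp [512.5  53.5 391.7] rv [2.026e+00 2.401e+00 2.000e-03] F [1.4 0.7 0. ] gap 85.0
q [-0.63 -0.01  0.47  1.51  0.    1.64  0.01]
[[-29.36, 1.13, 0.16], [0.01, -0.01, -0.06]]
```

Request:
servo_tool --series '[[[8.5,-29.4,1.1,0,0,0,0],[8.5,-29.4,1.1,0,0,0,0],[8.5,-29.4,1.1,0,0,0,0],[8.5,-29.4,1.1,0,0,0,0],[8.5,-29.4,1.1,0,0,0,0],[8.5,-29.4,1.1,0,0,0,0],[8.5,-29.4,1.1,0,0,0,0],[8.5,-29.4,1.1,0,0,0,0],[8.5,-29.4,1.1,0,0,0,0],[8.5,-29.4,1.1,0,0,0,0],[8.5,-29.4,1.1,0,0,0,0]]]'

```text
time_s: 3.08
tcp_pos: [574.9, -230.1, 391.4]
orientation: [-2.016, -2.409, -0.002]
wrist_force: [0.5, 0.1, 1.0]
finger_gap: 84.9
grip_force: 0.0
```

Run:
```python
from h import *
rel([573,-234,285],.175)
im=get_image('wrist'); cv2.imwrite('pics/w1.png',im)
i=camera_info('wrist'); K,Rr,t=[np.array(i[k],float) for k in 'KRt']
for X in ([573,-234,304],[585,-301,304],[561,-167,304]):
    p=K@(Rr@np.array(X,float)+t.ravel()); print((p[:2]/p[2]).round(0))
print([(np.round(d['centre'],0),round(d['confidence'],2)) for d in models.tip_of('pot_booth_handle','wrist')])
```

```text
t 3.0833 tcp [ 574.9 -230.1  391.4] rv [-2.016e+00 -2.409e+00 -2.000e-03] F [0.5 0.1 1. ] gap 84.9
q [-0.23  0.27  0.75  1.27 -0.19  1.67  0.66]
[[-0.36, -0.26, 10.64], [0.01, -0.01, 0.02]]
[251. 197.]
[252. 263.]
[251. 118.]
[(array([ 578., -238.,  302.]), 0.83)]
```

View pics/w1.png

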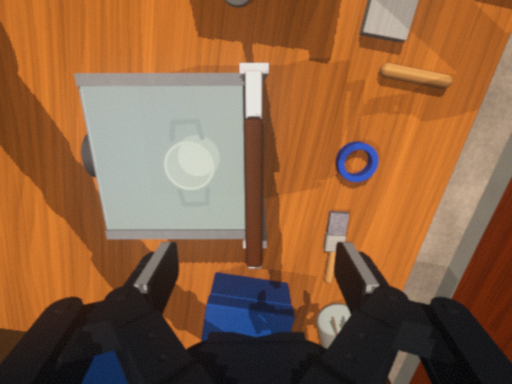

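The wrist view shows the bar vertical at column 254, rows 118–266, midway between the fingers (160 and 350). The yaw and position are good, so I'll descend and grip.

Request:
servo_tool --series '[[[8.5,-0.4,-0.1,4,0,0,0],[8.5,-0.4,-0.1,8,0,0,0],[8.5,-0.4,-0.1,10.6,0,0,0],[8.5,-0.4,-0.1,10.6,0,0,0],[8.5,-0.4,-0.1,10.6,0,0,0],[0,-0.4,-0.1,10.6,0,0,0],[0,-0.4,-0.1,10.6,0,0,0],[0,-0.4,-0.1,10.6,0,0,0],[0,-0.4,-0.1,10.6,0,0,0],[0,-0.4,-0.1,10.6,0,0,0],[0,-0.4,-0.1,10.6,0,0,0],[0,-0.4,-0.1,10.6,0,0,0],[0,-0.4,-0.1,10.6,0,0,0],[0,-0.4,-0.1,10.6,0,0,0]]]' --force 40

```text
time_s: 4.35
tcp_pos: [573.6, -236.5, 285.5]
orientation: [-2.02, -2.406, 0.001]
wrist_force: [-3.0, 0.1, 2.3]
finger_gap: 15.2
grip_force: 45.7
```

Request:
servo_tool --series '[[[0,0,0,1,0,0,0],[0,0,0,2,0,0,0],[0,0,0,3,0,0,0],[0,0,0,4,0,0,0],[0,0,0,5,0,0,0],[0,0,0,6,0,0,0],[0,0,0,6.8,0,0,0],[0,0,0,7.4,0,0,0],[0,0,0,7.8,0,0,0],[0,0,0,8.1,0,0,0],[0,0,0,8.1,0,0,0],[0,0,0,8.1,0,0,0],[0,0,0,8.1,0,0,0],[0,0,0,8.1,0,0,0]]]'

```text
time_s: 5.52
tcp_pos: [573.7, -236.5, 206.4]
orientation: [-2.02, -2.406, -0.001]
wrist_force: [-8.9, 0.9, 14.0]
finger_gap: 15.5
grip_force: 47.2
```

Request:
servo_tool --series '[[[0,0,0,0.3,0,0,0],[0,0,0,0.6,0,0,0],[0,0,0,0.6,0,0,0],[0,0,0,0.6,0,0,0]]]'

```text
time_s: 5.85
tcp_pos: [573.9, -236.5, 206.2]
orientation: [2.019, 2.406, 0.006]
wrist_force: [-19.2, 7.9, 40.4]
finger_gap: 15.1
grip_force: 51.1
```

Run:
```python
from h import *
st()
for c in ['scene','top']:
    get_image(c)
    print([(np.round(d['centre'],0),round(d['confidence'],2)) for d in models.tip_of('pot_booth_handle',c)])
```

```text
t 5.85 tcp [ 573.9 -236.5  206.2] rv [2.019 2.406 0.006] F [-19.2   7.9  40.4] gap 15.1
q [-0.23  0.32  0.72  1.59 -0.22  1.31  0.7 ]
[(array([ 575., -234.,  225.]), 0.84)]
[(array([ 574., -230.,  225.]), 0.59)]
```

The stop is reached, and both cameras put the bar at z = 225. I'll unload, open and rise.

Request:
servo_tool --series '[[[0,0,0,-0.6,0,0,0],[0,0,0,-0.6,0,0,0],[0,0,0,-0.6,0,0,0],[8.5,0,0,-0.6,0,0,0],[8.5,0,0,-0.6,0,0,0],[8.5,0,0,-0.6,0,0,0],[8.5,0,0,-0.6,0,0,0],[8.5,0,0,-0.6,0,0,0],[8.5,0,0,-0.6,0,0,0],[8.5,0,0,-0.6,0,0,0],[8.5,0,0,-0.6,0,0,0],[8.5,0,0,-4,0,0,0],[8.5,0,0,-8,0,0,0],[8.5,0,0,-12,0,0,0],[8.5,0,0,-16,0,0,0],[8.5,0,0,-16,0,0,0],[8.5,0,0,-16,0,0,0]]]'

```text
time_s: 7.47
tcp_pos: [575.0, -237.1, 361.2]
orientation: [2.017, 2.402, 0.003]
wrist_force: [0.5, -0.3, -0.2]
finger_gap: 84.9
grip_force: 0.0
```

Run:
```python
from h import *
for c in ['scene','top']:
    get_image(c)
    for n in ['pot_booth_handle','brick_booth_handle']:
        print(n,[(np.round(d['centre'],0),round(d['confidence'],2)) for d in models.tip_of(n,c)])
rel([590.5,204,360],.06)
```

```text
pot_booth_handle [(array([ 576., -232.,  226.]), 0.87)]
brick_booth_handle [(array([592., 204., 240.]), 0.62)]
pot_booth_handle [(array([ 572., -235.,  223.]), 0.8)]
brick_booth_handle [(array([588., 206., 233.]), 0.73)]
t 7.7667 tcp [ 573.7 -235.7  356.7] rv [-2.018e+00 -2.405e+00  1.000e-03] F [-0.9 -0.3  0.1] gap 84.7
q [-0.23  0.27  0.75  1.34 -0.18  1.6   0.66]
[[43.01, 9.29, -0.3], [-0.02, -0.01, 1.09]]
```

Request:
servo_tool --series '[[[8.5,43,9.3,0,0,0,1.1],[8.5,43,9.3,0,0,0,1.1],[8.5,43,9.3,0,0,0,1.1],[8.5,43,9.3,0,0,0,1.1],[8.5,43,9.3,0,0,0,1.1],[8.5,43,9.3,0,0,0,1.1],[8.5,43,9.3,0,0,0,1.1],[8.5,43,9.3,0,0,0,1.1],[8.5,43,9.3,0,0,0,1.1],[8.5,43,9.3,0,0,0,1.1],[8.5,43,9.3,0,0,0,1.1],[8.5,43,9.3,0,0,0,1.1],[8.5,43,9.3,0,0,0,1.1],[8.5,43,9.3,0,0,0,1.1],[8.5,43,9.3,0,0,0,1.1],[8.5,43,9.3,0,0,0,1.1],[8.5,43,9.3,0,0,0,1.1]]]'

```text
time_s: 9.18
tcp_pos: [591.4, 201.9, 358.7]
orientation: [2.157, 2.283, 0.001]
wrist_force: [-0.2, -0.1, 0.5]
finger_gap: 84.9
grip_force: 0.0
```

Run:
```python
from h import *
rel([590.5,204,218],.06)
im=get_image('wrist'); cv2.imwrite('pics/w2.png',im)
i=camera_info('wrist'); K,Rr,t=[np.array(i[k],float) for k in 'KRt']
for X in ([590.5,204,237],[586.5,272,237],[594.5,136,237]):
    p=K@(Rr@np.array(X,float)+t.ravel()); print((p[:2]/p[2]).round(0))
print([(np.round(d['centre'],0),round(d['confidence'],2)) for d in models.tip_of('brick_booth_handle','wrist')])
```

```text
t 9.1833 tcp [591.4 201.9 358.7] rv [2.157e+00 2.283e+00 1.000e-03] F [-0.2 -0.1  0.5] gap 84.9
q [-0.78  0.25  0.52  1.32 -0.12  1.6  -0.22]
[[0.21, -0.08, 14.07], [0.0, -0.0, -0.03]]
[254. 180.]
[253. 109.]
[254. 240.]
[(array([586., 205., 237.]), 0.8)]
```

View pics/w2.png

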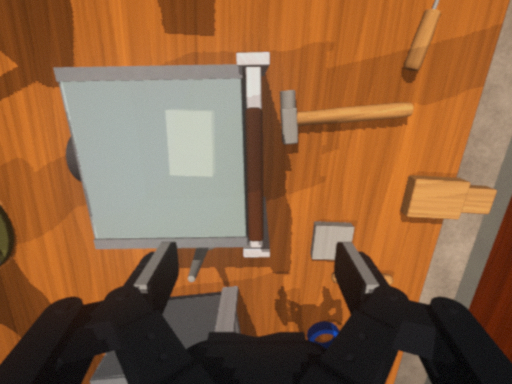

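The bar is at column 255, rows 108–246, as predicted. I'll descend and grip.

Request:
servo_tool --series '[[[8.5,0.2,-0.1,4,0,0,0],[8.5,0.2,-0.1,8,0,0,0],[8.5,0.2,-0.1,12,0,0,0],[8.5,0.2,-0.1,14,0,0,0],[8.5,0.2,-0.1,14,0,0,0],[8.5,0.2,-0.1,14,0,0,0],[0,0.2,-0.1,14,0,0,0],[0,0.2,-0.1,14,0,0,0],[0,0.2,-0.1,14,0,0,0],[0,0.2,-0.1,14,0,0,0],[0,0.2,-0.1,14,0,0,0],[0,0.2,-0.1,14,0,0,0],[0,0.2,-0.1,14,0,0,0],[0,0.2,-0.1,14,0,0,0],[0,0.2,-0.1,14,0,0,0]]]' --force 40

```text
time_s: 10.53
tcp_pos: [589.7, 205.5, 218.6]
orientation: [-2.154, -2.287, 0.0]
wrist_force: [-2.4, -1.4, 2.9]
finger_gap: 15.3
grip_force: 44.6
```

Next, raise about 100 mm, to a TCP height near 320.

Request:
servo_tool --series '[[[0,0,0,-1,0,0,0],[0,0,0,-2,0,0,0],[0,0,0,-3,0,0,0],[0,0,0,-4,0,0,0],[0,0,0,-5,0,0,0],[0,0,0,-6,0,0,0],[0,0,0,-7,0,0,0],[0,0,0,-8,0,0,0],[0,0,0,-8.8,0,0,0],[0,0,0,-9.4,0,0,0],[0,0,0,-9.8,0,0,0],[0,0,0,-10.1,0,0,0],[0,0,0,-10.4,0,0,0],[0,0,0,-10.4,0,0,0],[0,0,0,-10.4,0,0,0]]]'

```text
time_s: 11.78
tcp_pos: [589.7, 205.5, 322.8]
orientation: [-2.154, -2.286, 0.0]
wrist_force: [-5.0, -0.3, -0.2]
finger_gap: 15.1
grip_force: 44.4
```

Run:
```python
from h import *
st()
for c in ['scene','top']:
    get_image(c)
    print([(np.round(d['centre'],0),round(d['confidence'],2)) for d in models.tip_of('brick_booth_handle',c)])
```

```text
t 11.7833 tcp [589.7 205.5 322.8] rv [-2.154 -2.286  0.   ] F [-5.  -0.3 -0.2] gap 15.1
q [-0.78  0.26  0.51  1.39 -0.12  1.53 -0.22]
[(array([594., 204., 345.]), 0.6)]
[(array([590., 206., 337.]), 0.68)]
```

Request:
servo_tool --series '[[[0,0,0,-0.3,0,0,0],[0,0,0,-0.5,0,0,0],[0,0,0,-0.7,0,0,0],[0,0,0,-0.7,0,0,0],[0,0,0,-0.7,0,0,0]]]'

```text
time_s: 12.4
tcp_pos: [589.5, 205.4, 324.1]
orientation: [-2.154, -2.285, 0.009]
wrist_force: [2.6, 1.7, -24.5]
finger_gap: 14.9
grip_force: 41.1
```

The upper stop is reached. I'll unload, open and rise clear.

Request:
servo_tool --series '[[[0,0,0,0.5,0,0,0],[0,0,0,0.5,0,0,0],[0,0,0,0.5,0,0,0],[8.5,0,0,0.5,0,0,0],[8.5,0,0,0.5,0,0,0],[8.5,0,0,0.5,0,0,0],[8.5,0,0,0.5,0,0,0],[8.5,0,0,0.5,0,0,0],[8.5,0,0,0.5,0,0,0],[8.5,0,0,0.5,0,0,0],[8.5,0,0,0.5,0,0,0],[8.5,0,0,-3,0,0,0],[8.5,0,0,-6,0,0,0],[8.5,0,0,-9,0,0,0],[8.5,0,0,-9,0,0,0],[8.5,0,0,-9,0,0,0],[8.5,0,0,-9,0,0,0]]]'

```text
time_s: 13.82
tcp_pos: [589.9, 205.4, 418.7]
orientation: [-2.155, -2.286, 0.001]
wrist_force: [-1.4, 0.8, -0.6]
finger_gap: 85.2
grip_force: 0.0
```

Run:
```python
from h import *
st()
for c in ['scene','top','wrist']:
    im=get_image(c); cv2.imwrite(f'pics/{c}9.png',im)
    for n in ['pot_booth_handle','brick_booth_handle']:
        print(c,n,[(np.round(d['centre'],0),round(d['confidence'],2)) for d in models.tip_of(n,c)])
```

```text
t 13.8167 tcp [589.9 205.4 418.7] rv [-2.155e+00 -2.286e+00  1.000e-03] F [-1.4  0.8 -0.6] gap 85.2
q [-0.77  0.27  0.52  1.19 -0.13  1.72 -0.22]
scene pot_booth_handle [(array([ 576., -234.,  225.]), 0.72)]
scene brick_booth_handle [(array([591., 203., 344.]), 0.72)]
top pot_booth_handle [(array([ 575., -232.,  228.]), 0.81)]
top brick_booth_handle [(array([588., 204., 338.]), 0.77)]
wrist pot_booth_handle []
wrist brick_booth_handle [(array([584., 206., 339.]), 0.56)]
```

View pics/scene9.png

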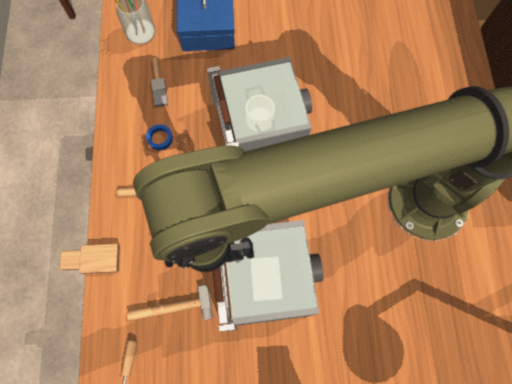

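The scene view shows the pot still at (260,112) and the block at (266,278). The bars measure about 226 and 340 mm high, and the gripper is clear of everything.

```bash
python3 -c "
from h import *
print(ticket.job_done())"
```

```text
the job is handed in; nothing more can be done
None
```

I lowered the pot booth's sash to its lower stop (bar at about 226 mm), then raised the block booth's sash to its upper stop (bar at about 340 mm). The pot and block look unmoved and the gripper is clear; I handed the job in at about 14 s and got no verdict back.

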